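Release a bin flap's two catches and hold it wide open

TASK

I am coming with the dishwasher filter to knock it out into the white bin, so hold the bin's front flap open for me: squeeze the two tabs of the catch on the bin's top so that the flap springs ajar, then squeeze the two tabs of the child-safety catch on the flap's own upper edge and swing the flap out, past its click stop, as wide as it goes. It springs back if you let go, so finish still holding it there, and leave everything else on the counter where it stands.

Things in the scene. Friction and masses are not known exactly. Their poses are not given: they have to be found in the camera images.
- bin: White kitchen bin, 180 deep (x), 264 wide (y), 220 high; fixed, at a changing place and yaw. Origin: centre of its underside; -x is its front with the flap, +y its left seen from the robot. Its top is closed; at the top's front stand two pairs of grey finger tabs: the rim catch on the left, the flap catch on the right, 110 mm apart, with a white 24 mm high striker behind each flap tab.
- flap: The bin's white front flap, 250 wide, upright when shut, its upper edge 212 mm above the counter. It hinges along its lower edge and tilts out, its upper edge coming forwards and down to the robot. Origin: on the hinge axis at mid width; z points up along the flap, -x out of its front, y as the bin's. It carries the flap catch.
- flap_axis (a point): Middle of the flap's hinge axis, fixed to the bin: 95 mm in front of the bin's centre, 40 mm above the counter. The axis runs along the bin's y.
- flap_hinge (a joint): Flap angle in rad: 0 shut, 1.05 wide, at its end stop. Squeezing the rim catch lets a spring push it to about 0.09, where the flap catch holds it ajar. With that squeezed too it swings; its spring pulls back from about 0.3 on (4 N at the tabs when wide), and the click stop lies at about 0.49 to 0.61 (about 13 N at the tabs to pass). Let go wide, it returns to the click stop.
- rim_grip (a point): Where to pinch the rim catch: midway between its tabs, 27 above the bin's top, at (-55, 55, 247) mm in the bin's frame. The tabs are 18 long (bin x), 9 thick (y), 42 high, 44 over their outer faces along y. Squeeze them together along y (about 6 N each, up to 8 mm each): past 5 mm both let the flap go. They spring back; the flap, once ajar, stays free of them.
- flap_grip (a point): Where to pinch the flap catch: midway between its tabs, at (-2, -55, 207) mm in the flap's frame, moving with the flap. Tabs and springs as the rim catch's: 44 over the outer faces along the bin's y, 28 when squeezed to their stops. Past 5 mm both let the flap swing from ajar. Kept squeezed they are the handle to swing and hold it by, and may turn between the fingers as it tilts.
- rim_tab_left (a joint): Travel in m of the rim catch's left (+y) tab: 0 at rest, 0.008 fully squeezed in.
- rim_tab_right (a joint): The same for the rim catch's right (-y) tab.
- flap_tab_left (a joint): Travel in m of the flap catch's left (+y) tab: 0 at rest, 0.008 fully squeezed in.
- flap_tab_right (a joint): The same for the flap catch's right (-y) tab.
- filter: Bystander: round stainless dishwasher filter, 80 dia, 128 high, upright, with a grey bar handle on top; near the bin's front left corner. Origin: centre of its underside.
- filter_plate: Bystander: flat round steel filter plate, 110 dia, 10 high, lying on the counter in front of the bin, under the flap's swing (the flap passes well over it). Origin: centre of its underside.
- brush: Bystander: hard silicone brush, 215 long, 30 high, lying near the bin's front right corner, bristles down. Origin: on the counter under the middle.
- basket: Bystander: grey plastic dishwasher cutlery basket, 135 x 235 x 120 with a carrying handle to 171 high and cutlery to about 220 high, on the left of the counter. Origin: centre of its underside.
- mug: Bystander: white mug, 82 dia, 92 high, beside the bin. Origin: centre of its underside.
- soap: Bystander: clear dish-soap bottle, 60 dia, 185 high, beside the bin. Origin: centre of its underside.
- bags: Bystander: cardboard carton of bin bags, 45 x 150 x 32, lying on the back part of the bin's top. Origin: centre of its underside.

How it is judged:
By the outcome, as a careful person would: the job done as asked, in the order asked, and still so for the second after the job is handed in, while the arm keeps its last pose, push and grip.
It also fails if it takes over 48 s, if anything falls off the work surface, if the arm or the gripper's body presses on something with over 40 N, if the wrist force passes 120 N, or if a joint passes its speed limit or range.

ROBOT

A 6-joint arm with a two-finger parallel gripper is mounted at the origin on the work surface. World frame = base frame: x ahead of the robot, y to its left, z up, the work surface at z = 0. Lengths are in mm, angles in rad, forces in N, time in s.
With the tool pointing down it reaches from about 275 to 825 mm from the base axis. Payload 4.9 kg.
Tool frame: the origin (TCP) lies midway between the tips of the shut fingers; the grasp point (between the pads) lies 19 mm behind it; z points along the fingers, y is the line along which they close (so a half turn about z gives the same grasp; the last joint's range is limited). The gripper opens to 85 mm and grips with 20 to 120 N. Pads are 22 mm wide; open, the fingers measure 114 mm over their backs; the gripper's body (76 mm by 85 mm) begins 54 mm behind the grasp point. The pads swing forward as they close: fully open they stand 13 mm farther back than shut.
Start: joints at [1.01, 0.326, -0.193, 1.052, 0, 1.437], TCP at [227.675, 500.682, 231.281] pointing down, gripper open.
Joint ranges: [-2.65, 2.65], [-0.97, 1.79], [-1.3, 1.35], [-1.93, 2.1], [-1.47, 1.37], [-3.14, 3.14]. Speed limits (rad/s): [2.57, 2.57, 3.14, 3.14, 3.14, 3.14].

INTERFACE

Orientations are given as a unit quaternion [x, y, z, w].
In Python, from rig import ctrl gives the robot as it stands.
- The arm moves only by the shell command python3 -m inch 'ROWS' [FORCE]. ROWS is JSON, a list of rows, each a list of 5 numbers: the shift along the tool's x, y, z in mm, then the turn about the tool's z in rad, then the closure in counts, from 0 (fully open) to 255 (shut). A call has 1 to 20 rows; each row shifts and turns the commanded pose from where the row before left it, along the tool's axes as they then stand; what a row does not reach is not made up. A row lasts 1/10 s, in which the tool goes at most 50 mm and 8.59 degrees, less where a joint would pass 70% of its speed; a pose out of reach is approached as far as the arm can. A call is refused whole if a number of a shift passes 50 or a number of a turn 0.15, either way. A call with a gripper value outside its range is refused whole. The fingers move at their own pace and stop on an object; FORCE is the grip in N (left out, the last holds). Time passes only in rows, so rows that do not move let the fingers close. It gives the time, the measured TCP pose, the force, the opening and the grip force at its end, in the units of the state.
- ctrl.read_state(): the state, without advancing time (a new reading comes with each control period).
- ctrl.grab_frame(name): name is "scene" or "top" or "wrist"; returns the picture (420x560x3 uint8, blue, green, red); there is no depth.
- ctrl.get_calibration(name): a dict with "fx", "fy", "cx", "cy" (pixels), "T" (4x4, takes a point from camera to world coordinates). Camera axes: x right, y down, z forward; pixel columns grow to the right and rows downward; lengths in mm; the calibration is good to about 2 mm. A picture is of the moment at which its call begins: read the wrist's pose just before it. get_calibration takes no time and is no camera call; for the wrist camera it gives the pose at the moment of the call.
- ctrl.job_done(): hands the job in; it is judged then, once.
The state is a dict: "time_s": time; "joints": joint angles; "qd": joint speeds; "joint_efforts": joint torques, N m; "eef_pos": TCP position; "tool_rot": TCP orientation; "contact_force": force on the tool from outside, world axes, zero at the start; "torque": the same for the moment, N m; "gripper_width": finger opening in mm; "grip_force": force on a finger pad.
Only numpy, scipy, OpenCV 4.12 (cv2) and the standard library are available. Lean on these libraries where they do the work, as an engineer would, in place of code of your own. Each camera call takes 0.05 s, during which the arm holds its last target. There are 200 camera calls.

## Working session

There is one attempt and no reset: what is moved stays moved. The work goes in short steps, Python scripts to look and compute and a shell command to move; the robot and the scene stay as the last step left them, time stands still between calls to the robot, and variables do not carry over. Pictures are saved under pics/ and viewed, at most 13 in all, crops included, and the job is handed in when it is done.

```bash
mkdir -p pics; ls
python3 - <<'E'
from rig import ctrl
import cv2,numpy as np
s=ctrl.read_state();print(s)
for n in("scene","top"):
    cv2.imwrite(f"pics/{n}0.png",ctrl.grab_frame(n));c=ctrl.get_calibration(n);print(n,c["fx"],c["cx"],c["cy"],np.round(c["T"],3).tolist())
E
```

```text
pics
{'time_s': 0.0, 'joints': array([ 1.00982582e+00,  3.26962167e-01, -1.93559164e-01,  1.05200044e+00,
       -6.39335307e-06,  1.43660607e+00]), 'qd': array([-0.00060641, -0.00037985,  0.00067473, -0.0012388 ,  0.00220055,
       -0.00262273]), 'joint_efforts': array([ 1.49761603e-03, -4.43395829e+01,  2.62439489e+01,  1.54395774e-02,
        1.56301267e-04,  9.48662034e-06]), 'eef_pos': array([227.34876301, 500.18619898, 230.50125902]), 'tool_rot': array([ 2.11774262e-01,  9.77318227e-01, -8.12219616e-04, -2.90858144e-04]), 'contact_force': array([ 0.05168976, -0.31202621,  0.09294303]), 'torque': array([ 0.00317133,  0.03257377, -0.04687923]), 'grip_force': 0.0, 'gripper_width': 85.22837689552492}
scene 482.4267674986535 286.44365538147855 215.65405729463896 [[0.99, -0.101, 0.095, 470.148], [-0.138, -0.794, 0.593, -651.682], [0.015, -0.6, -0.8, 1190.677], [0.0, 0.0, 0.0, 1.0]]
top 432.9146655521743 283.75124002039587 209.97495419757192 [[-0.029, -0.984, 0.178, 389.69], [-0.999, 0.032, 0.013, 121.985], [-0.018, -0.177, -0.984, 1281.15], [0.0, 0.0, 0.0, 1.0]]
```

View pics/scene0.png

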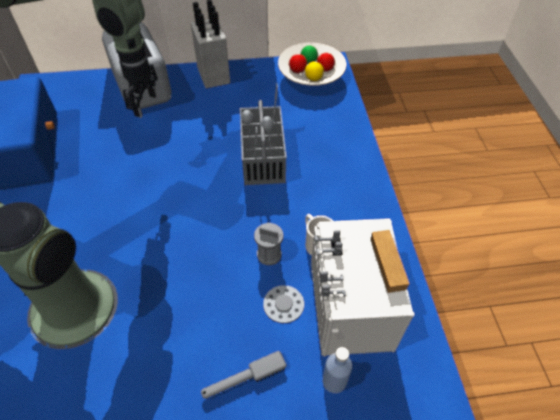

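View pics/top0.png

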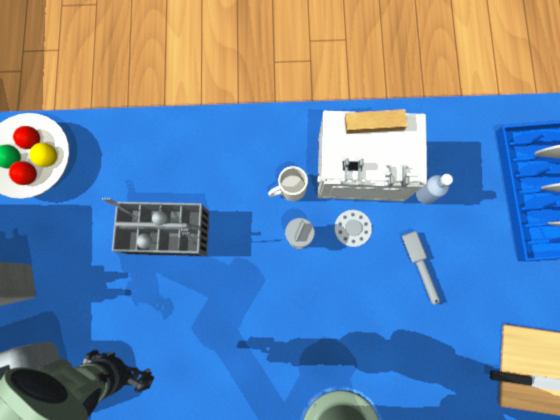

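The bin sits at about (318–427, 110–200) in the top view, with the rim catch near (353,165) and the flap catch near (398,175). I'll enlarge that area.

Run:
```python
import cv2,numpy as np
a=cv2.imread("pics/top0.png")[100:210,305:460];a=cv2.resize(a,None,fx=5,fy=5,interpolation=cv2.INTER_CUBIC)
cv2.imwrite("pics/topc.png",a)
b=cv2.imread("pics/scene0.png")[205:360,300:420];b=cv2.resize(b,None,fx=3.8,fy=3.8,interpolation=cv2.INTER_CUBIC)
cv2.imwrite("pics/scenec.png",b)
```

```text
(no output)
```

View pics/topc.png

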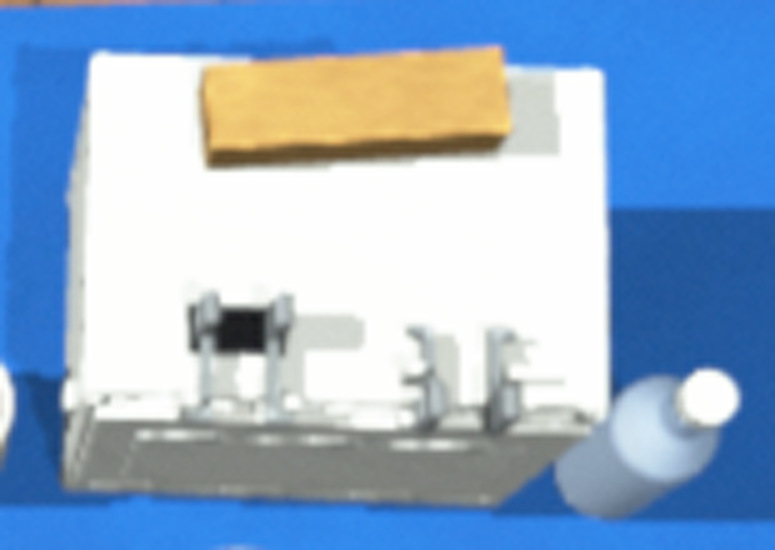

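View pics/scenec.png

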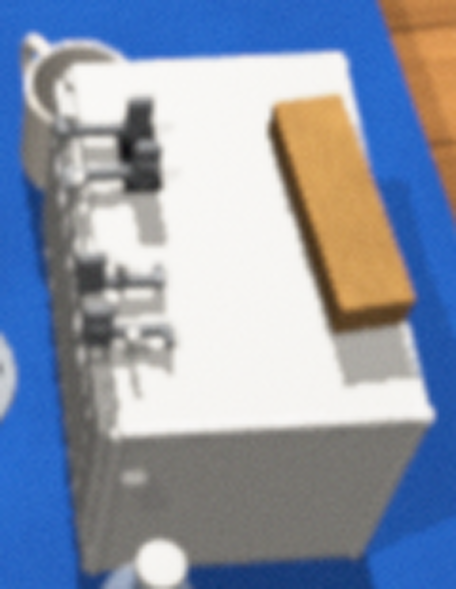

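```bash
cat > h.py <<'E'
from rig import ctrl
import numpy as np,cv2
from scipy.optimize import least_squares
from scipy.spatial.transform import Rotation as R
def proj(P,c):
    T=np.array(c["T"]);p=(np.asarray(P,float)-T[:3,3])@T[:3,:3]
    return np.c_[c["fx"]*p[:,0]/p[:,2]+c["cx"],c["fy"]*p[:,1]/p[:,2]+c["cy"]]
def b2w(P,v):
    P=np.asarray(P,float);c,s=np.cos(v[2]),np.sin(v[2])
    return np.c_[v[0]+c*P[:,0]-s*P[:,1],v[1]+s*P[:,0]+c*P[:,1],P[:,2]]
E
python3 - <<'E'
from h import *
ct,cs=ctrl.get_calibration("top"),ctrl.get_calibration("scene")
Pt=[(90,132,220),(90,-132,220),(-55,55,262),(-97,-55,262)]
t=np.array([(90,52),(605,70),(245,297),(465,378)])/5+[305,100]
Ps=[(90,132,220),(90,-132,220),(90,-132,0),(-55,55,262),(-97,-55,262)]
s=np.array([(343,55),(433,412),(358,553),(143,120),(92,285)])/3.8+[300,205]
f=lambda v:np.r_[(proj(b2w(Pt,v),ct)-t).ravel(),(proj(b2w(Ps,v),cs)-s).ravel()]
r=least_squares(f,[680,0,0],loss="soft_l1");print(r.x,r.fun.reshape(-1,2).round(1))
print(b2w([(-55,55,247),(-97,-55,247)],r.x).round(1))
W=ctrl.get_calibration("wrist");st=ctrl.read_state()
T=np.eye(4);T[:3,:3]=R.from_quat(st["tool_rot"]).as_matrix();T[:3,3]=st["eef_pos"]
print((np.linalg.inv(T)@W["T"]).round(2).tolist(),T.round(3).tolist(),W["fx"])
E
```

```text
[ 6.97291526e+02 -2.01987172e+01 -2.04924510e-01] [[-24.5  11.1]
 [-25.6  23.9]
 [-34.   16.5]
 [-35.4  24.6]
 [-18.1 -19.8]
 [-37.2 -22.9]
 [-31.3 -20.1]
 [-21.3 -26.8]
 [-27.6 -33.5]]
[[654.6  44.8 247. ]
 [591.1 -54.3 247. ]]
[[0.0, -0.95, -0.31, 80.29], [1.0, 0.0, -0.0, 1.35], [0.0, -0.31, 0.95, -143.41], [0.0, 0.0, 0.0, 1.0]] [[-0.91, 0.414, -0.001, 227.397], [0.414, 0.91, -0.001, 500.243], [0.0, -0.001, -1.0, 230.584], [0.0, 0.0, 0.0, 1.0]] 354.7197719524021
```

Run:
```python
from h import *
ct,cs=ctrl.get_calibration("top"),ctrl.get_calibration("scene")
Pt=[(90,132,220),(90,-132,220),(-55,55,262),(-97,-55,262)]
t=np.array([(90,52),(605,70),(245,297),(465,378)])/5+[305,100]
Ps=[(90,132,220),(90,-132,220),(90,-132,0),(-55,55,262),(-97,-55,262)]
s=np.array([(343,55),(433,412),(358,553),(143,120),(92,285)])/3.8+[300,205]
for sel in "ts","t","s":
  f=lambda v:np.r_[(proj(b2w(Pt,v),ct)-t).ravel() if "t" in sel else [],(proj(b2w(Ps,v),cs)-s).ravel() if "s" in sel else []]
  r=least_squares(f,[680,0,0]);print(sel,r.x,r.fun.reshape(-1,2).round(1).tolist())
  print(b2w([(-55,55,247),(-97,-55,247)],r.x).round(1))
```

```text
ts [ 7.43062608e+02 -9.79056890e+01 -6.99006185e-02] [[-0.6, -0.7], [-1.1, -1.1], [-0.2, 0.5], [1.3, 2.6], [-0.5, -1.5], [-0.5, 1.2], [-0.3, 1.6], [0.7, -0.1], [1.8, -1.2]]
[[ 692.   -39.2  247. ]
 [ 642.5 -146.   247. ]]
t [ 7.44043319e+02 -9.82191316e+01 -7.86690283e-02] [[-0.1, -1.4], [-0.7, -1.0], [-0.3, -0.1], [1.1, 2.3]]
[[ 693.5  -39.1  247. ]
 [ 643.  -145.4  247. ]]
s [ 7.42223911e+02 -9.78953789e+01 -6.25746644e-02] [[-1.3, -1.7], [-0.5, 0.9], [-0.3, 1.4], [0.2, 0.1], [1.7, -0.9]]
[[ 690.8  -39.6  247. ]
 [ 642.  -146.7  247. ]]
```

```bash
python3 -m inch '[[0,0,-40,-0.12,0],[0,0,-40,-0.12,0],[0,0,-40,-0.12,0],[-29,-33,0,0,0],[-29,-33,0,0,0],[-29,-33,0,0,0],[-29,-33,0,0,0],[-29,-33,0,0,0],[-29,-33,0,0,0],[-29,-33,0,0,0],[-29,-33,0,0,0],[-29,-33,0,0,0],[-29,-33,0,0,0],[-29,-33,0,0,0],[-29,-33,0,0,0],[-29,-33,0,0,0],[-29,-33,0,0,0],[-29,-33,0,0,0],[-29,-33,0,0,0],[-29,-33,0,0,0]]' 20
python3 -m inch '[[0,0,0,0,0],[0,0,0,0,0],[0,0,0,0,0]]'
python3 - <<'E'
from h import *
c=ctrl.get_calibration("wrist");im=ctrl.grab_frame("wrist")
np.savez("w1.npz",im=im,T=c["T"],k=[c["fx"],c["fy"],c["cx"],c["cy"]])
cv2.imwrite("pics/w1.png",cv2.resize(im,(800,600)))
E
```

```text
time_s: 2.1
eef_pos: [682.8, -93.5, 350.7]
tool_rot: [0.033, 0.999, 0.0, -0.0]
contact_force: [1.4, 0.9, 0.1]
gripper_width: 85.5
grip_force: 0.0
time_s: 2.4
eef_pos: [681.6, -91.0, 351.2]
tool_rot: [0.033, 0.999, 0.0, -0.0]
contact_force: [-0.6, 0.4, -0.6]
gripper_width: 85.4
grip_force: 0.0
```

View pics/w1.png

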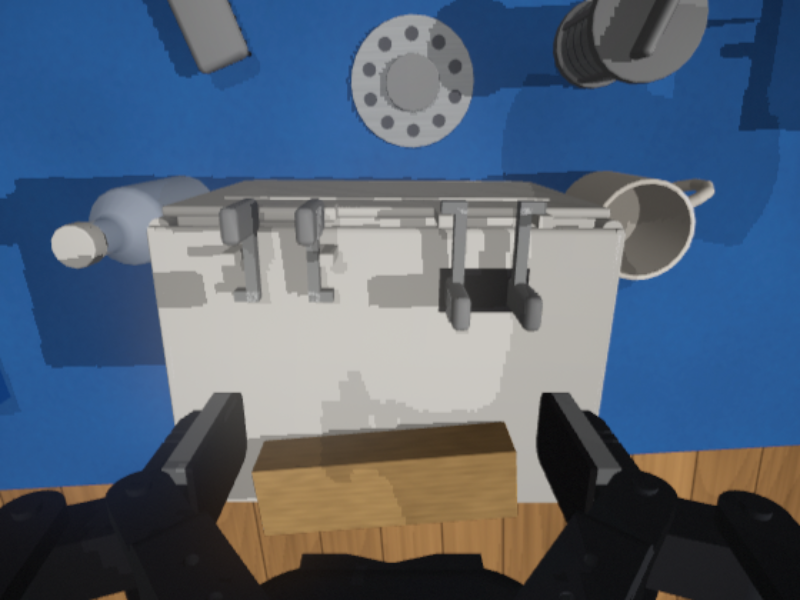

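Run:
```python
from h import *
im=np.load("w1.npz")["im"]
a=np.hstack([im[130:240,145:245],im[130:240,300:400]])
cv2.imwrite("pics/w1c.png",cv2.resize(a,None,fx=4,fy=4,interpolation=cv2.INTER_NEAREST))
```

```text
(no output)
```

View pics/w1c.png

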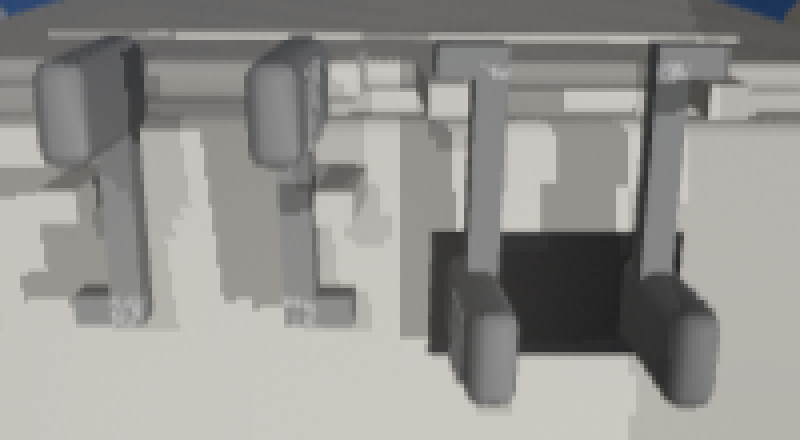

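Run:
```python
from h import *
d=np.load("w1.npz");T=d["T"];fx,fy,cx,cy=d["k"]
def at(u,v,z):
    r=T[:3,:3]@[(u-cx)/fx,(v-cy)/fy,1];return T[:3,3]+r*(z-T[2,3])/r[2]
q={"rimR":(493,358),"rimL":(693,358),"flR":(64,114),"flL":(274,116)}
p={k:at((300+(u-400)/4 if k[0]=="r" else 145+u/4),130+v/4,262) for k,(u,v) in q.items()}
for k in p:print(k,p[k].round(1))
print(np.linalg.norm(p["rimL"]-p["rimR"]),np.linalg.norm(p["flL"]-p["flR"]))
rim=(p["rimL"]+p["rimR"])/2;fl=(p["flL"]+p["flR"])/2;print(rim,fl,rim-fl)
a=rim-fl;yaw=np.arctan2(a[1],a[0])-np.arctan2(110,42);print("yaw",yaw,[np.arctan2(-(p[k+"L"]-p[k+"R"])[0],(p[k+"L"]-p[k+"R"])[1]) for k in("rim","fl")])
s=ctrl.read_state();Rt=R.from_quat(s["tool_rot"]).as_matrix();print(s["eef_pos"],Rt.round(3))
for g in(rim,fl):print("shift",Rt.T@(np.r_[g[:2],228]-s["eef_pos"]))
```

```text
rimR [688.3 -55.3 262. ]
rimL [690.6 -20.5 262. ]
flR [ 638.5 -161.2  262. ]
flL [ 641.1 -126.6  262. ]
34.84784207009395 34.619952194298726
[689.43867989 -37.93423319 262.        ] [ 639.78661434 -143.90964463  262.        ] [ 49.65206556 105.97541144   0.        ]
yaw -0.07341676618810644 [np.float64(-0.06560108045325357), np.float64(-0.07520674231010904)]
[681.53499081 -90.72010394 351.77051785] [[-0.998  0.065  0.   ]
 [ 0.065  0.998  0.   ]
 [ 0.     0.    -1.   ]]
shift [ -4.43136638  53.16015102 123.7833546 ]
shift [ 38.1767905  -55.83828806 123.75707462]
```

```bash
python3 -m inch '[[-1.4,18,10,0,0],[-1.5,18,10,0,0],[-1.5,17,15,0,0],[0,0,20,0,0],[0,0,20,0,0],[0,0,20,0,0],[0,0,15,0,0],[0,0,11,0,0],[0,0,0,0,0],[0,0,0,0,0],[0,0,0,0,0],[0,0,0,0,0]]' 20
python3 - <<'E'
from h import *
c=ctrl.get_calibration("wrist");s=ctrl.read_state();print(s["eef_pos"],s["contact_force"]);im=ctrl.grab_frame("wrist")
np.savez("w2.npz",im=im,T=c["T"],k=[c["fx"],c["fy"],c["cx"],c["cy"]])
cv2.imwrite("pics/w2.png",cv2.resize(im,(800,600)))
E
```

```text
time_s: 3.65
eef_pos: [690.6, -39.4, 231.4]
tool_rot: [0.033, 0.999, -0.0, 0.001]
contact_force: [-0.7, 0.9, 0.2]
gripper_width: 85.3
grip_force: 0.0
[690.62810249 -39.35982748 231.35989939] [-0.67306445  0.85638813  0.24236878]
```

View pics/w2.png

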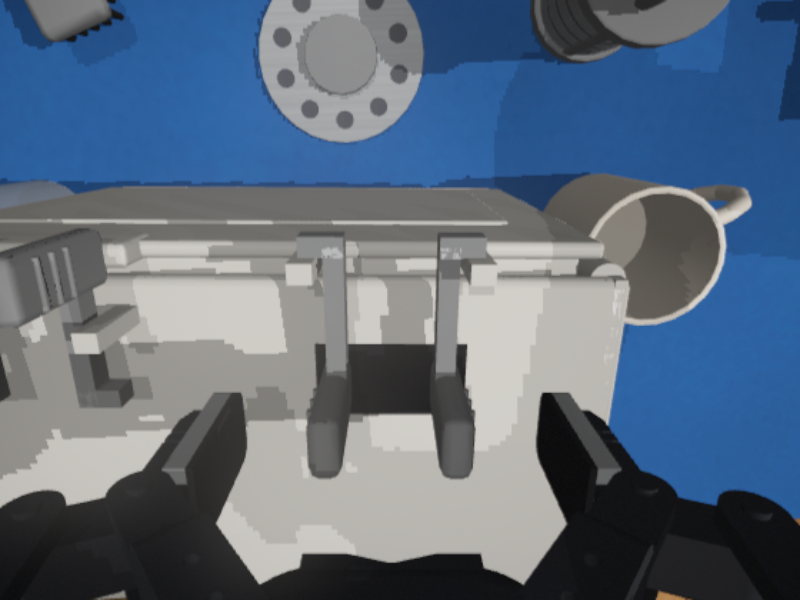

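```bash
python3 -m inch '[[0,0,0,0,120],[0,0,0,0,120],[0,0,0,0,120],[0,0,0,0,150],[0,0,0,0,170],[0,0,0,0,200],[0,0,0,0,200],[0,0,0,0,200],[0,0,0,0,200],[0,0,0,0,200],[0,0,0,0,200]]' 20
python3 - <<'E'
from h import *
im=ctrl.grab_frame("wrist")
cv2.imwrite("pics/w3.png",cv2.resize(im,(800,600)))
E
```

```text
time_s: 4.8
eef_pos: [690.3, -39.6, 231.5]
tool_rot: [0.034, 0.999, -0.0, 0.001]
contact_force: [-1.6, 0.2, 6.3]
gripper_width: 27.2
grip_force: 20.9
```

View pics/w3.png

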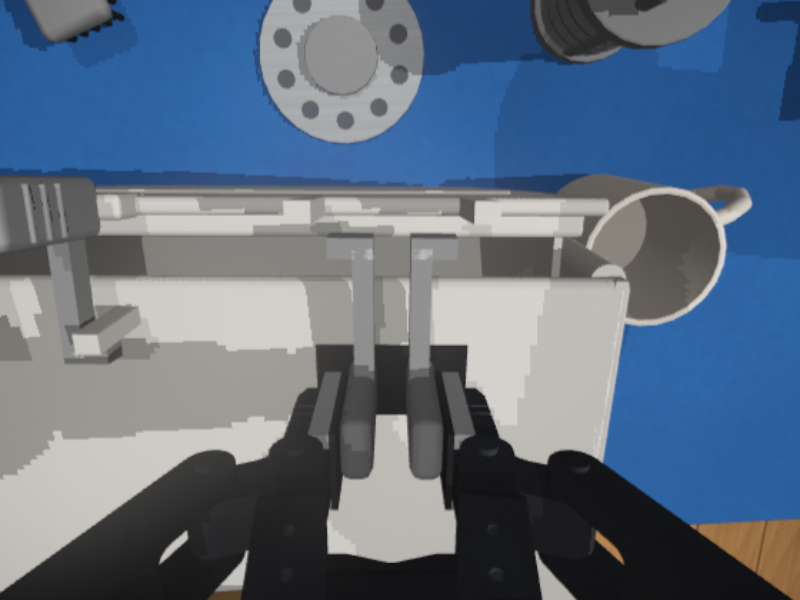

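The rim catch was squeezed to its stops and the flap is ajar: there's now a gap behind its edge at rows 200–270. Next I move to the flap catch.

```bash
python3 -m inch '[[0,0,0,0,60],[0,0,0,0,0],[0,0,0,0,0],[0,0,0,0,0],[0,0,-20,0,0],[0,0,-25,0,0],[0,0,-20,0,0],[11.5,-20,0,0,0],[13,-22,0,0,0],[13,-22,0,0,0],[12,-22,0,0,0],[12,-22,10,0,0],[0,0,20,0,0],[0,0,15,0,0],[0,0,10,0,0],[0,0,0,0,0],[0,0,0,0,0],[0,0,0,0,0],[0,0,0,0,0]]' 20
python3 - <<'E'
from h import *
im=ctrl.grab_frame("wrist")
cv2.imwrite("pics/w4.png",cv2.resize(im,(800,600)))
E
```

```text
time_s: 6.75
eef_pos: [622.1, -143.0, 241.2]
tool_rot: [0.033, 0.999, -0.0, 0.001]
contact_force: [0.5, 0.7, 0.5]
gripper_width: 85.2
grip_force: 0.0
```

View pics/w4.png

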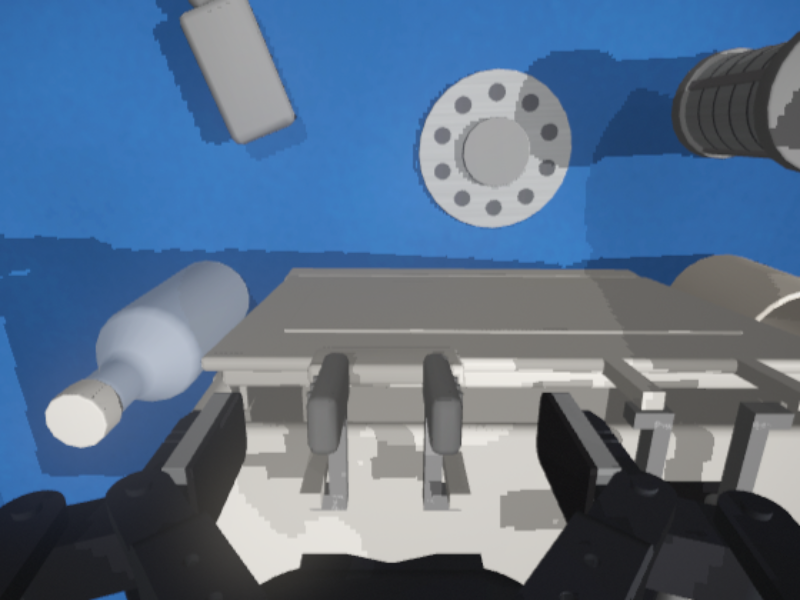

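Rim tabs are free and the flap tabs are centred at column 384, against 391 for the pads, so I shift about −2 mm in y. Then I go down and pinch.

```bash
python3 -m inch '[[0,-2,5,0,0],[0,0,5,0,0],[0,0,5,0,0],[0,0,0,0,120],[0,0,0,0,120],[0,0,0,0,120],[0,0,0,0,150],[0,0,0,0,170],[0,0,0,0,200],[0,0,0,0,200],[0,0,0,0,200],[0,0,0,0,200],[0,0,0,0,200]]' 40
```

```text
time_s: 8.1
eef_pos: [621.9, -145.0, 226.9]
tool_rot: [0.033, 0.999, -0.0, 0.001]
contact_force: [-1.9, 1.1, 7.8]
gripper_width: 26.0
grip_force: 40.9
```

```bash
python3 -m inch '[[8,0,1,0,200],[8,0,1.5,0,200],[8,0,1.7,0,200],[8,0,1.9,0,200],[8,0,2.3,0,200],[8,0.2,2.6,0,200],[7.7,0.2,3,0,200],[7.6,0.2,3.2,0,200],[0,0,0,0,200],[0,0,0,0,200]]' 50
```

```text
time_s: 9.1
eef_pos: [559.6, -140.6, 210.6]
tool_rot: [0.033, 0.999, -0.001, 0.002]
contact_force: [-2.5, 0.9, 10.9]
gripper_width: 25.1
grip_force: 50.1
```

```bash
python3 -m inch '[[7.5,0.1,3.5,0,200],[7.4,0.1,3.8,0,200],[7.2,0.1,4.1,0,200],[7,0.1,4.4,0,200],[6.9,0.1,4.7,0,200],[6.6,0,4.9,0,200],[0,0,0,0,200],[0,0,0,0,200]]' 60
python3 - <<'E'
from h import *
im=ctrl.grab_frame("scene")[205:360,230:420]
cv2.imwrite("pics/s5.png",cv2.resize(im,None,fx=3.8,fy=3.8,interpolation=cv2.INTER_CUBIC))
E
```

```text
time_s: 9.9
eef_pos: [516.5, -137.5, 185.0]
tool_rot: [0.034, 0.999, -0.001, 0.002]
contact_force: [-5.5, 0.3, 12.1]
gripper_width: 24.9
grip_force: 60.1
```

View pics/s5.png

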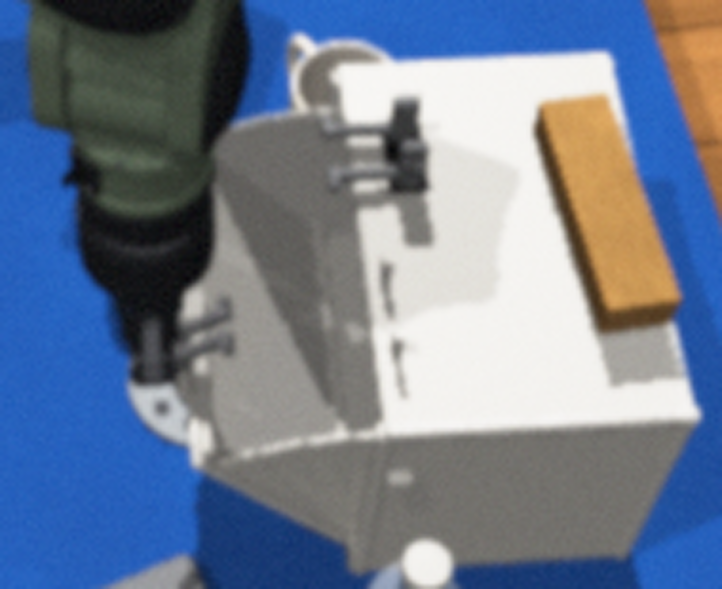

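The flap follows and is open to about 0.65, past the click. I continue to the end stop.

```bash
python3 -m inch '[[6.4,0,5.3,0,200],[6.2,0,5.4,0,200],[6,0,5.7,0,200],[5.8,0,5.9,0,200],[5.5,0,6.2,0,200],[5.3,0,6.4,0,200],[5,0,6.6,0,200],[4.8,0,6.7,0,200],[4.4,0,7,0,200],[4.2,0,7.1,0,200],[2,0,3.5,0,200],[0,0,0,0,200],[0,0,0,0,200],[0,0,0,0,200]]' 60
```

```text
time_s: 11.35
eef_pos: [460.9, -133.5, 119.3]
tool_rot: [0.033, 0.999, -0.001, 0.001]
contact_force: [-6.7, 1.3, 19.9]
gripper_width: 25.0
grip_force: 60.8
```

```bash
python3 -m inch '[[1.5,0,2.5,0,200],[0,0,0,0,200],[0,0,0,0,200],[0,0,0,0,200],[0,0,0,0,200]]' 60
python3 - <<'E'
from h import *
v=[742.5,-97.5,-.073];a=[]
for n,(r0,r1,c0,c1) in {"scene":(215,365,260,360),"top":(150,270,300,440)}.items():
    im=ctrl.grab_frame(n);c=ctrl.get_calibration(n);im=cv2.resize(im,None,fx=3,fy=3,interpolation=cv2.INTER_CUBIC)
    for th,col in((1.05,(0,0,255)),(.95,(0,255,0))):
        P=[(-95-h*np.sin(th),y,40+h*np.cos(th)) for y,h in((125,0),(125,172),(-125,172),(-125,0))]
        cv2.polylines(im,[(proj(b2w(P,v),c)*3+1).round().astype(int)],True,col,1)
    im=im[r0*3:r1*3,c0*3:c1*3];a.append(cv2.copyMakeBorder(im,0,450-im.shape[0],0,0,0))
cv2.imwrite("pics/f.png",np.hstack(a));print(np.hstack(a).shape)
E
```

```text
time_s: 11.85
eef_pos: [460.9, -133.6, 118.9]
tool_rot: [0.033, 0.999, -0.001, 0.003]
contact_force: [-9.5, 3.8, 36.9]
gripper_width: 24.7
grip_force: 63.0
(450, 720, 3)
```

View pics/f.png

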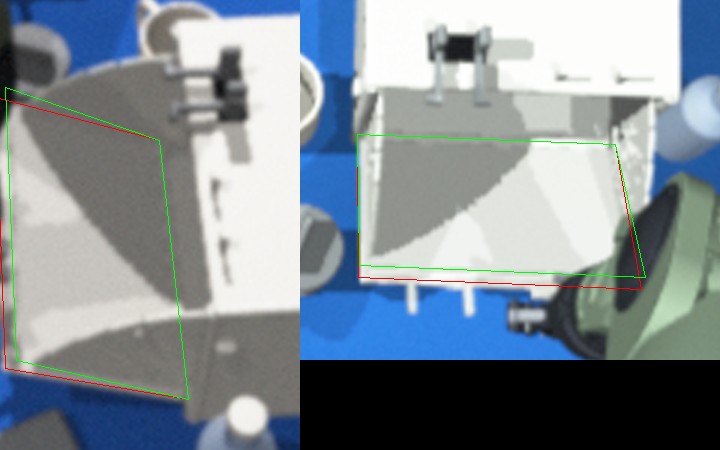

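The flap matches the 1.05 outline (red). The force rose from 20 to 37 N with no motion, so it is on its end stop. I ease the push a little, then hand in.

```bash
python3 -m inch '[[-0.8,0,-1.3,0,200],[0,0,0,0,200],[0,0,0,0,200],[0,0,0,0,200],[0,0,0,0,200]]' 60
python3 - <<'E'
from rig import ctrl
s=ctrl.read_state();print(s["eef_pos"],s["contact_force"])
if s["eef_pos"][2]<120.5: print(ctrl.job_done())
E
```

```text
time_s: 12.45
eef_pos: [460.8, -133.6, 119.0]
tool_rot: [0.033, 0.999, -0.001, 0.002]
contact_force: [-8.4, 3.1, 28.3]
gripper_width: 24.7
grip_force: 61.9
[ 460.83983565 -133.57175371  119.04585639] [-8.44864601  3.10304516 28.25849119]
the job is handed in; nothing more can be done
None
```

I squeezed the rim catch and then the flap catch, and the arm is holding the flap against its end stop at about 1.05 rad; I handed the job in at 12.5 s, and no unexpected contact showed in the forces or pictures.

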